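Empty an earbud shell and hold it down on the sprung test nest

TASK

Tip the white moulded shell over the blue parts tray so that its three black earbud bodies fall into the tray, and turn the shell upright again. Then set the shell upright, squarely and centrally on the grey test nest and press it down against the sprung plunger, firmly but without ramming, until its underside meets the hard-stop rails. Finish while still holding the shell pressed down on the rails (do not let go), and leave the other things on the bench where they are.

Things in the scene. Friction and masses are not known exactly. Their poses are not given: they have to be found in the camera images.
- shell: Loose white plastic shell, open on top, about 120 g. Origin: centre of underside; z up out of the mouth. Two flat side walls face +y and -y, 50 mm apart outside (grip these). End walls at +x and -x slope out 19 deg: 60 mm long at the underside, 92 mm at the rim. 46 mm high, walls 3, floor 4 mm. Same after a half turn. Pieces roll out over a sloping end when tipped 100 to 125 deg about y.
- bud0: Black plastic earbud body, loose, 12 g: a ball 18 mm in diameter with a smaller 13 mm ball joined on, 26 mm long overall. Origin on its underside below the larger ball's centre as it lies (9 mm from that centre). Starts in the shell.
- bud1: Second earbud body, same as bud0.
- bud2: Third earbud body, same as bud0.
- tray: Blue open plastic parts tray, loose, 700 g, 170 mm along its x, 200 mm along its y, 50 mm high, walls and floor 4 mm. Origin: centre of its underside, z up. It stands between shell and nest, which lie to its left and right or the other way round; both start with their x axes roughly left-right (along world y, within 25 degrees).
- nest: Grey test nest fixed to the bench: base block 120 mm along its x, 100 mm along its y, top at 40 mm, carrying two stop rails with a sprung brass plunger between them. Origin: centre of the underside, z up. The shell goes on with its x axis along the nest's x, either way round, and its centre over the nest's centre.
- stop: The nest's hard stop: two aluminium rails fixed on the base, each 8 mm by 44 mm, running along the nest's y at x = +20 and -20 mm, tops 55 mm above the bench. Origin and axes coincide with those of the nest.
- plunger_top (a point): Centre of the plunger's flat round head (20 mm in diameter). At rest it is 67 mm above the bench, 12 mm above the rails' tops. The spring pushes up with about 4 N at rest, rising to about 9 N when the head is level with the rails; the shell's weight alone does not move it.
- plunger (a joint): How far the plunger is pushed down, m: 0 at rest, 0.012 when its head is level with the rails' tops.
- shell_rim (a point): Centre of the shell's open mouth, 46 mm above its origin along its z.
- case_a: White closed charging case, 56 x 44 x 25 mm, loose bystander; origin under its centre.
- case_b: Another such charging case, bystander.
- carton: Small white carton 85 x 65 x 45 mm, loose bystander; origin under its centre.
- tape: Cream ring (tape core), 84 mm across, 24 mm high, loose bystander; origin under its centre.
- driver: Screwdriver with black handle, 170 mm long, lying on the bench, loose bystander; origin near its middle.
- glue: Small white closed bottle, 36 mm across, 85 mm high, standing, loose bystander; origin under its centre.
There are look-alikes about, which are no part of the job. What is shaped like the shell but turquoise is not meant.

How it is judged:
On the way, in this order (a step that is already met when the one before it is completed fails the run):
1. the shell is tipped well over, above the tray (angle between shell's own z axis and vertical above 1.1 rad and height (world z) of shell above 0.04 m and horizontal distance between shell_rim and tray below 0.14 m).
2. all three earbud bodies lie in the tray (x of bud0 in the frame of tray between -0.085 and 0.085 m and y of bud0 in the frame of tray between -0.1 and 0.1 m and z of each of bud0, bud1, bud2 in the frame of tray below 0.05 m and x of bud1 in the frame of tray between -0.085 and 0.085 m and y of bud1 in the frame of tray between -0.1 and 0.1 m and x of bud2 in the frame of tray between -0.085 and 0.085 m and y of bud2 in the frame of tray between -0.1 and 0.1 m), for 0.2 s.
3. the shell is upright again, off the nest (angle between shell's own z axis and vertical below 0.2 rad and value of joint plunger below 0.002 m), for 0.1 s.
4. the shell is pressed down onto the rails of the stop (value of joint plunger above 0.0105 m and contact force between shell and stop above 2 N and angle between shell's own z axis and vertical below 0.08 rad and horizontal distance between shell and nest below 0.01 m and angle between the x axis of shell and the x axis of nest, either way round below 0.2 rad), for 0.2 s.
At the end, for the whole second after the job is handed in: For the last second the fingers bear on the upright shell (within 0.08 rad) on the nest, centred within 10 mm and square within 0.2 rad, plunger down over 10.5 mm, 2 to 40 N between shell and stop rails, shell still; all three earbud bodies in the upright tray (all of step 2 and all of step 4 and contact force between shell and the fingers above 2 N and contact force between shell and stop below 40 N and linear speed of shell below 0.02 m/s and angle between tray's own z axis and vertical below 0.1 rad); the arm keeps its last pose, push and grip.
It fails at once if another thing on the bench is pushed more than 3 cm (distance of any of case_a, case_b, carton, tape, driver, glue from where it was at the start of the episode above 0.03 m).
It fails at once if the shell is rammed on the stop (over 70 N) (contact force between shell and stop above 70 N).
It also fails if it takes over 61 s, if anything falls off the work surface, if the arm or the gripper's body presses on something with over 40 N, if the wrist force passes 120 N, or if a joint passes its speed limit or range.

ROBOT

A 6-joint arm with a two-finger parallel gripper is mounted at the origin on the work surface. World frame = base frame: x ahead of the robot, y to its left, z up, the work surface at z = 0. Lengths are in m, angles in rad, forces in N, time in s.
With the tool pointing down it reaches from about 0.325 to 0.775 m from the base axis. Payload 9.3 kg.
Tool frame: the origin (TCP) lies between the finger pads; the fingertips stand 22 mm ahead of it and the grasp point (between the pads) lies 3 mm ahead of it (env.tcp_to_tips is the distance from the TCP to the fingertips, in m); z points along the fingers, y is the direction in which the jaws open and shut (so a half turn about z gives the same grasp; the last joint's range is limited). The gripper opens to 85 mm and grips with 20 to 120 N. Pads are 22 mm wide; open, the fingers measure 114 mm over their backs; the gripper's body (76 mm by 85 mm) begins 54 mm behind the grasp point. The pads swing forward as they close: fully open they stand 13 mm farther back than shut.
Start: joints at [1.192, 0.259, 0.021, 1.334, 0, 1.418], TCP at [0.123, 0.536, 0.253] pointing down, gripper open.
Joint ranges: [-3.04, 3.04], [-0.91, 1.82], [-1.04, 1.36], [-1.92, 1.95], [-1.52, 1.45], [-3.14, 3.14]. Speed limits (rad/s): [2.22, 2.22, 2.79, 3.14, 3.14, 3.14].

INTERFACE

Orientations are given as [roll, pitch, yaw] about the fixed x, y, z axes, in that order (R = Rz(yaw) Ry(pitch) Rx(roll)).
In Python, from bench import monitor, snapshot, camera_info, env gives the robot as it stands.
- The arm moves only by the tool arm_command, never from a script. Its argument "rows" is a list of rows, each a list of 7 numbers: the shift along the tool's x, y, z in mm, then the turn, a rotation vector about the tool's x, y, z in degrees, then the finger opening in mm, from 0 to 85.4. In form: [[dx, dy, dz, wx, wy, wz, fingers], ...]. A call has 1 to 20 rows; each row shifts and turns the commanded pose from where the row before left it, along the tool's axes as they then stand; what a row does not reach is not made up. A row lasts 1/8 s, in which the tool goes at most 62.5 mm and 10.7 degrees, less where a joint would pass 70% of its speed; a pose out of reach is approached as far as the arm can. A call with a gripper value outside its range is refused whole. The fingers move at their own pace and stop on an object; "grip_force" is the grip in N (left out, the last holds). Time passes only in rows, so rows that do not move let the fingers close. It gives the time, the measured TCP pose, the force and the opening at its end, in the units of the state.
- monitor.observe(): the state, without advancing time (a new reading comes with each control period).
- snapshot(name): name is "scene" or "top" or "wrist"; returns (picture, depth): 384x512x3 uint8, red, green, blue; 384x512 float32, m along the optical axis (not along the pixel's ray), 0 where there is no reading.
- camera_info(name): a dict with "intrinsics" (3x3 intrinsics, pixels), "k1" (the pictures are not rectified: a ray, as slopes to the right and down, at radius r is drawn at 1 + k1 r^2 times it, then the intrinsics apply), "R" (3x3) and "t" (3): a world point X has camera coordinates R X + t. Camera axes: x right, y down, z forward; pixel columns grow to the right and rows downward; lengths in m; the calibration is good to about 2 mm. A picture is of the moment at which its call begins: read the wrist's pose just before it. camera_info takes no time and is no camera call; for the wrist camera it gives the pose at the moment of the call.
- env.finish_job(): hands the job in, once; it reports no verdict.
The state is a dict: "time_s": time; "joint_positions": joint angles; "joint_vel": joint speeds; "joint_torque": joint torques, N m; "tcp_pos": TCP position; "eef_rot": TCP orientation; "force": force on the tool from outside, world axes, zero at the start; "wrist_torque": the same for the moment, N m; "finger_gap": finger opening in m.
Only numpy, scipy, OpenCV 4.12 (cv2) and the standard library are available. Lean on these libraries where they do the work, as an engineer would, in place of code of your own. Each camera call takes 0.05 s, during which the arm holds its last target. There are 200 camera calls.

## Working session

There is one attempt and no reset: what is moved stays moved. The work goes in short steps, Python scripts to look and compute and a tool call to move; the robot and the scene stay as the last step left them, time stands still between calls to the robot, and variables do not carry over. Pictures are saved under pics/ and viewed, about 8 in all and at most 12, crops included, and the job is handed in when it is done.

Besides the shell and the picture viewer there is one more tool, called in YAML: its name, and indented under it one key for each argument. arm_command: Moves the arm, as the interface text tells. Its arguments: {"type":"object","properties":{"rows":{"type":"array"},"grip_force":{"type":"number"}},"required":["rows"]}

```bash
ls; mkdir -p pics; cat > h.py <<'E'
import numpy as np, cv2
from bench import monitor, snapshot, camera_info, env
def cloud(name):
    ci=camera_info(name); im,d=snapshot(name)
    K=np.array(ci['intrinsics']); v,u=np.mgrid[0:384,0:512]
    pts=np.stack([u.ravel(),v.ravel()],-1).astype(float)[:,None]
    n=cv2.undistortPoints(pts,K,np.array([ci['k1'],0,0,0,0.]))[:,0].reshape(384,512,2)
    C=np.dstack([n*d[...,None],d])
    W=(C-np.array(ci['t']))@np.array(ci['R'])
    W[d==0]=np.nan
    return im,d,W
def save(name,im,scale=1):
    cv2.imwrite('pics/'+name,cv2.resize(im[...,::-1],None,fx=scale,fy=scale,interpolation=cv2.INTER_CUBIC))
E
python3 - <<'E'
from h import *
s=monitor.observe(); print(s)
for n in('top','scene'):
    im,d,W=cloud(n); np.savez('/tmp/'+n,im=im,W=W); save(n+'1.png',im,1.5)
E
```

```text
pics
{'time_s': 0.0, 'joint_positions': array([1.19241185e+00, 2.59201340e-01, 2.07028026e-02, 1.33367335e+00,
       2.79687373e-05, 1.41820047e+00]), 'joint_vel': array([ 0.00138387, -0.00132182, -0.00089575, -0.00185348,  0.00121841,
        0.00169318]), 'joint_torque': array([ 4.43848021e-04, -5.55642736e+01,  3.44529068e+01,  1.38034308e-02,
       -3.37653346e-04,  4.80587516e-06]), 'tcp_pos': array([0.1230271 , 0.53579198, 0.25263796]), 'eef_rot': array([-3.14023733e+00, -2.36734056e-04,  2.91580386e+00]), 'force': array([-0.03864052,  0.41949129,  0.10179262]), 'wrist_torque': array([0.05471407, 0.05712322, 0.02387543]), 'finger_gap': 0.08535303567222369}
```

View pics/top1.png

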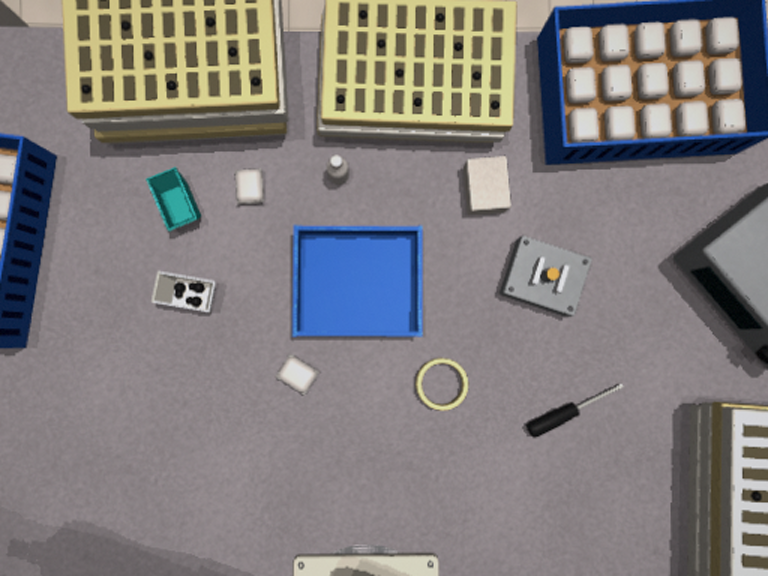

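View pics/scene1.png

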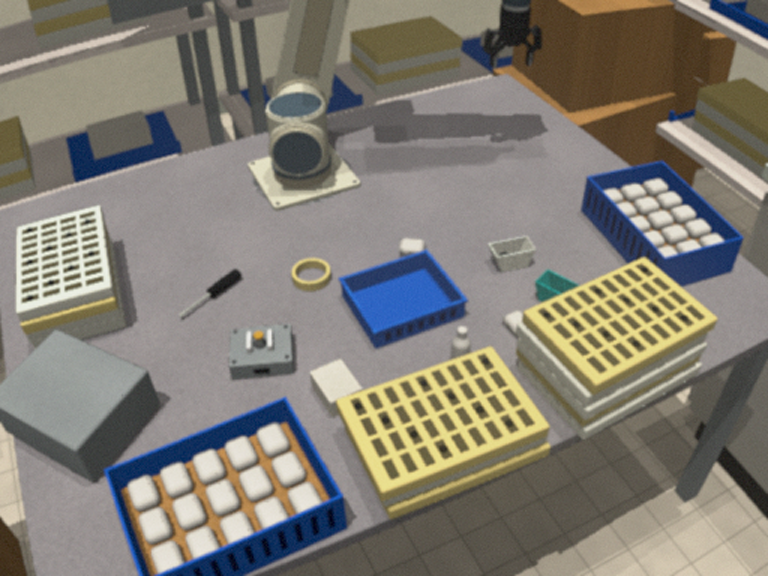

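The top view shows one white open box holding three black buds at about (184,292) (enlarged pixels): that is the shell. The turquoise one at (174,200) is the look-alike. The tray is at (358,282) and the nest at (547,275).

```bash
python3 - <<'E'
from h import *
z=np.load('/tmp/top.npz'); im,W=z['im'],z['W']; s=1.5
def rect(name,box,zl,zh,cond=None):
    a,b,c,d=[int(k/s) for k in box]
    P=W[b:d,a:c].reshape(-1,3); I=im[b:d,a:c].reshape(-1,3).astype(int)
    m=(P[:,2]>zl)&(P[:,2]<zh)
    if cond is not None: m&=cond(I)
    q=P[m]; r=cv2.minAreaRect(q[:,:2].astype(np.float32)*1000)
    print(name,m.sum(),'c,size,ang',np.round(r[0],1),np.round(r[1],1),round(r[2],1),'z',np.percentile(q[:,2],[5,50,95]).round(4), 'corners',cv2.boxPoints(r).round(0).tolist())
rect('shell rim',(140,255,230,330),.038,.06,lambda I:I.min(1)>120)
rect('tray',(280,215,435,350),.04,.065)
rect('nest',(490,225,605,330),.035,.047)
rect('rails',(490,225,605,330),.05,.06)
rect('plunger',(490,225,605,330),.0615,.08)
for n,b in dict(case_a=(230,160,270,210),case_b=(270,345,325,400),carton=(460,145,520,220),glue=(318,145,355,190),tape=(405,345,480,420),turq=(140,160,205,235)).items():
    rect(n,b,.012,.12)
print(W[383-0-10,256],W[10,256])
save('crop1.png',im[165:235,85:165],7)
E
```

```text
shell rim 196 c,size,ang [534.6 288.8] [91.2 49.6] 79.7 z [0.0396 0.0465 0.0497] corners [[502.0, 248.0], [551.0, 240.0], [567.0, 329.0], [518.0, 338.0]]
tray 1007 c,size,ang [551.3  12.4] [204.9 177.6] 89.5 z [0.0434 0.0505 0.0537] corners [[462.0, -89.0], [639.0, -91.0], [641.0, 114.0], [463.0, 116.0]]
nest 1787 c,size,ang [ 559.5 -294. ] [121.   99.6] 71.0 z [0.0372 0.0403 0.0436] corners [[493.0, -335.0], [587.0, -367.0], [626.0, -253.0], [532.0, -221.0]]
rails 139 c,size,ang [ 559.5 -293.6] [48.5 44. ] 71.5 z [0.0516 0.0551 0.0584] corners [[531.0, -310.0], [573.0, -324.0], [588.0, -278.0], [546.0, -264.0]]
plunger 60 c,size,ang [ 555.5 -294.2] [26.5 18.4] 12.7 z [0.0628 0.0671 0.0697] corners [[541.0, -288.0], [545.0, -306.0], [571.0, -300.0], [566.0, -282.0]]
case_a 397 c,size,ang [713.8 193.3] [56.2 44.3] 4.4 z [0.017  0.0244 0.0281] corners [[684.0, 213.0], [687.0, 169.0], [744.0, 173.0], [740.0, 218.0]]
case_b 444 c,size,ang [401.7 112.1] [58.1 45.4] 58.0 z [0.0165 0.0241 0.0278] corners [[367.0, 99.0], [406.0, 75.0], [436.0, 125.0], [398.0, 149.0]]
carton 1062 c,size,ang [ 710.2 -199.9] [87.7 65.4] 4.4 z [0.0239 0.0453 0.0487] corners [[664.0, -171.0], [669.0, -236.0], [756.0, -229.0], [751.0, -164.0]]
glue 231 c,size,ang [732.7  43.4] [32.  35.1] 16.5 z [0.0214 0.0577 0.0866] corners [[712.0, 56.0], [722.0, 22.0], [753.0, 31.0], [743.0, 65.0]]
tape 356 c,size,ang [ 385.7 -123.4] [82.3 82.2] 33.2 z [0.0177 0.0242 0.0272] corners [[329.0, -112.0], [374.0, -180.0], [443.0, -135.0], [398.0, -66.0]]
turq 514 c,size,ang [684.6 310.3] [91.7 52.2] 23.2 z [0.0151 0.0374 0.049 ] corners [[632.0, 316.0], [653.0, 268.0], [737.0, 304.0], [716.0, 352.0]]
[ 0.10987274 -0.02874862  0.01358083] [ 0.96199421 -0.03040154  0.09545867]
```

View pics/crop1.png

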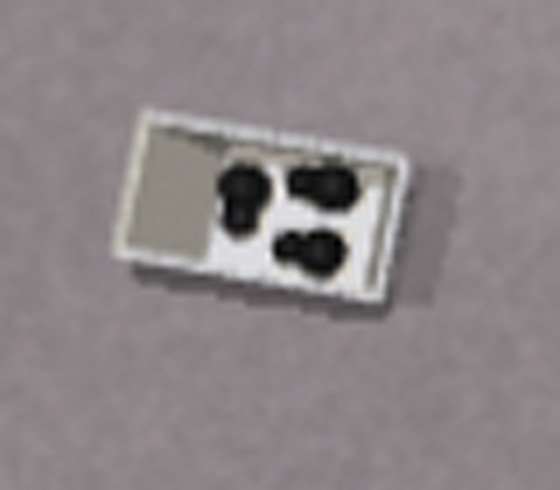

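arm_command:
  rows:
    - [-46,-15,0,0,0,0,85]
    - [-46,-15,0,0,0,0,85]
    - [-46,-15,0,0,0,0,85]
    - [-46,-15,0,0,0,0,85]
    - [-46,-15,0,0,0,0,85]
    - [-46,-15,0,0,0,0,85]
    - [-46,-15,0,0,0,0,85]
    - [-46,-15,0,0,0,0,85]
    - [-46,-15,0,0,0,0,85]
    - [-43,-14,0,0,0,0,85]
    - [0,0,0,0,0,-10.3,85]
    - [0,0,0,0,0,-10.3,85]
    - [0,0,0,0,0,-10.3,85]
    - [0,0,0,0,0,-10.3,85]
    - [0,0,0,0,0,-10.3,85]
    - [0,0,0,0,0,-10.3,85]
    - [0,0,0,0,0,-10.3,85]
    - [0,0,0,0,0,-10.3,85]
    - [0,0,0,0,0,-10.3,85]
    - [0,0,0,0,0,0,85]

```text
time_s: 2.6
tcp_pos: [0.5351, 0.2885, 0.2529]
eef_rot: [3.141, -0.0, -1.751]
force: [-0.1, 0.1, 0.6]
finger_gap: 0.0849
```

```bash
python3 - <<'E'
from h import *
s=monitor.observe(); print({k:np.round(s[k],4) for k in('time_s','joint_positions','tcp_pos','eef_rot','force')})
im,d,W=cloud('wrist'); np.savez('/tmp/w1',im=im,W=W); save('w1.png',im,1)
P=W.reshape(-1,3); I=im.reshape(-1,3).astype(int)
m=(P[:,2]>.041)&(P[:,2]<.05)&(abs(P[:,0]-.535)<.07)&(abs(P[:,1]-.289)<.07)&(I.min(1)>110)
r=cv2.minAreaRect(P[m][:,:2].astype(np.float32)*1000);print(m.sum(),r,cv2.boxPoints(r).round(0).tolist())
E
```

```text
{'time_s': np.float64(2.6), 'joint_positions': array([ 0.3565,  0.3597,  0.1671,  1.3789,  0.    , -1.0344]), 'tcp_pos': array([0.5351, 0.2885, 0.2529]), 'eef_rot': array([ 3.1410e+00, -3.0000e-04, -1.7507e+00]), 'force': array([-0.1429,  0.1106,  0.6085])}
793 ((535.4954223632812, 287.52410888671875), (90.1518783569336, 50.092079162597656), 79.86489868164062) [[503.0, 248.0], [552.0, 239.0], [568.0, 327.0], [519.0, 336.0]]
```

View pics/w1.png

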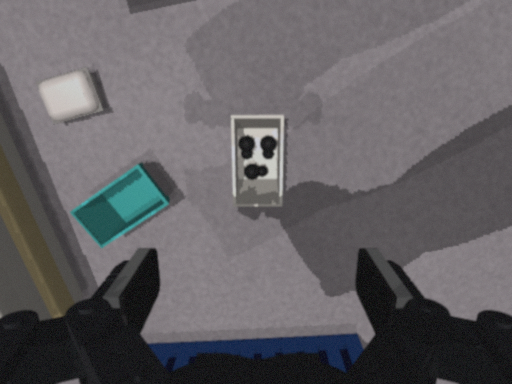

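The wrist view shows the shell at (258,160), with the buds near its upper half. The turquoise look-alike is at (120,205), well apart. Next I'll collect a little tilt data while turning, to fit the kinematics.

arm_command:
  rows:
    - [0,0,0,0,0,-10.6,85]
    - [0,0,0,0,0,-10.6,85]
    - [0,0,0,0,0,-10.6,85]
    - [0,0,0,0,0,-10.6,85]
    - [0,0,0,0,0,-10.6,85]
    - [0,0,0,0,0,-10.6,85]
    - [0,0,0,0,0,-10.6,85]
    - [0,0,0,0,0,-10.6,85]
    - [0,0,0,0,0,-10.6,85]
    - [0,0,0,0,0,-10.6,85]
    - [0,0,0,0,0,-10.6,85]
    - [0,0,0,0,0,-10.6,85]
    - [0,0,0,0,0,-10.6,85]
    - [0,0,0,0,0,-10.6,85]
    - [0,0,0,0,0,-10.6,85]
    - [0,0,0,0,0,-10.5,85]
    - [0,0,0,0,0,-10.5,85]
    - [0,0,0,0,0,0,85]

```text
time_s: 4.9
tcp_pos: [0.3586, 0.5066, 0.2526]
eef_rot: [2.941, 0.097, 0.902]
force: [0.7, -0.5, -0.6]
finger_gap: 0.085
```

```bash
python3 - <<'E'
from h import *
from scipy.spatial.transform import Rotation as R
s=monitor.observe(); print({k:np.round(s[k],4).tolist() for k in('time_s','joint_positions','tcp_pos','eef_rot','force')})
ci=camera_info('wrist'); Rc=np.array(ci['R']);c=-Rc.T@np.array(ci['t'])
Rt=R.from_euler('xyz',s['eef_rot']).as_matrix()
print('cam in tool',Rt.T@(c-s['tcp_pos']),'cam z in tool',Rt.T@Rc[2], env.tcp_to_tips)
E
```

```text
{'time_s': 4.9, 'joint_positions': [0.9074, 0.4574, 0.3028, 1.5147, -0.1999, -3.1366], 'tcp_pos': [0.3586, 0.5066, 0.2526], 'eef_rot': [2.9412, 0.0975, 0.9024], 'force': [0.6759, -0.5253, -0.6284]}
cam in tool [ 0.07532718  0.00099938 -0.12108666] cam z in tool [-2.95463426e-01 -6.84184814e-04  9.55353807e-01] 0.022
```

arm_command:
  rows:
    - [0,0,0,0,10,0,85]
    - [0,0,0,0,10,0,85]
    - [0,0,0,0,8,0,85]
    - [0,0,0,0,0,0,85]

```text
time_s: 5.4
tcp_pos: [0.3376, 0.5185, 0.253]
eef_rot: [2.916, -0.381, 0.954]
force: [-0.1, -0.4, 1.0]
finger_gap: 0.0852
```

```bash
python3 - <<'E'
from h import *
s=monitor.observe(); print({k:np.round(s[k],4).tolist() for k in('time_s','joint_positions','tcp_pos','eef_rot','force')})
E
```

```text
{'time_s': 5.4, 'joint_positions': [0.9574, 0.1676, -0.1845, 0.8384, -0.2265, -3.138], 'tcp_pos': [0.3376, 0.5185, 0.253], 'eef_rot': [2.9165, -0.3811, 0.9536], 'force': [-0.0773, -0.3608, 1.0434]}
```

j6 ran into its end stop because I turned the wrong way. The earlier yaw was in fact the better one, since the camera turns out to sit on the tool +x side. I'll fit the kinematics with these extra poses and plan the return.

```bash
cat > kin.py <<'E'
import numpy as np
from scipy.optimize import least_squares
from scipy.spatial.transform import Rotation as R
D=[([1.19241185,.259201340,.0207028026,1.33367335,2.8e-5,1.41820047],[.1230271,.53579198,.25263796],[-3.14023733,-.000236734,2.91580386]),
([0.3565,0.3597,0.1671,1.3789,0,-1.0344],[.5351,.2885,.2529],[3.141,-.0003,-1.7507]),
([0.9074,0.4574,0.3028,1.5147,-0.1999,-3.1366],[0.3586,0.5066,0.2526],[2.9412,0.0975,0.9024]),
([0.9574,0.1676,-0.1845,0.8384,-0.2265,-3.138],[0.3376,0.5185,0.253],[2.9165,-0.3811,0.9536])]
ry=lambda a:R.from_euler('y',a).as_matrix()
rz=lambda a:R.from_euler('z',a).as_matrix()
rx=lambda a:R.from_euler('x',a).as_matrix()
LO=np.array([-3.04,-.91,-1.04,-1.92,-1.52,-3.14]);HI=np.array([3.04,1.82,1.36,1.95,1.45,3.14])
M0=np.array([[0,0,1.],[0,-1,0],[1,0,0]])  # placeholder, tool axes in flange frame (x=tool z)
def rot(j,s5,s6,g=0):
    return rz(j[0])@ry(j[1]-j[2]+j[3])@rz(s5*j[4])@rx(s6*j[5]+g)@M0
def fk(p,j,s5,s6,g):
    H,L1,L2,e,d,T,w=p
    A=rz(j[0]);th=j[1]-j[2]+j[3]
    return A@(np.array([0,d,H])+ry(j[1])@[e,0,L1]+ry(j[1]-j[2])@[L2,0,0]+ry(th)@[0,0,w])+rot(j,s5,s6,g)@[0,0,T],rot(j,s5,s6,g)
def fit():
    best=None
    for s5 in(1,-1):
      for s6 in(1,-1):
       for g in(0,np.pi/2,np.pi,-np.pi/2):
        e=sum(np.linalg.norm(R.from_matrix(R.from_euler('xyz',o).as_matrix().T@rot(j,s5,s6,g)).as_rotvec()) for j,t,o in D)
        if best is None or e<best[0]:best=(e,s5,s6,g)
    e,s5,s6,g=best
    p0=np.array([.2,.5,.4,.02,.08,.3,.0])
    f=lambda p:np.r_[np.concatenate([(fk(p,j,s5,s6,g)[0]-t)*1e3 for j,t,o in D]),(p-p0)*3]
    r=least_squares(f,p0)
    return e,s5,s6,g,r.x,f(r.x)[:3*len(D)]
def ik(p,s,pos,Rt,j0):
    def f(j):
        x,r=fk(p,j,*s); return np.r_[(x-pos)*10,R.from_matrix(r.T@Rt).as_rotvec()]
    r=least_squares(f,np.clip(j0,LO+.01,HI-.01),bounds=(LO,HI)); return r.x,np.abs(r.fun).max()
E
python3 - <<'E'
from kin import *
e,s5,s6,g,p,res=fit(); print('rot err',e,s5,s6,g); print(p.round(4)); print(res.round(1))
E
```

```text
rot err 0.00017204286669522572 1 1 3.141592653589793
[ 0.2002  0.4967  0.3967  0.053   0.0884  0.3183 -0.0113]
[-1.2 10.1  2.1 -1.6  4.6 -0.6  1.4 -5.  -0.6  0.9 -8.2 -0.9]
```

```bash
sed -i 's/H,L1,L2,e,d,T,w=p/H,L1,L2,e,d,T,w,w1=p/; s/\[0,0,w\])/[w1,0,w])/; s/p0=np.array(.*/p0=np.array([.2,.5,.4,.02,.08,.2,.0,.1])/' kin.py
cat > plan.py <<'E'
from kin import *
e,s5,s6,g,p,res=fit(); S=(s5,s6,g)
print(p.round(4),res.round(1))
dn=lambda yaw:R.from_euler('xyz',[np.pi,0,np.radians(yaw)]).as_matrix()
def tool(yaw,wy): return dn(yaw)@ry(np.radians(wy))
if __name__=='__main__':
    j=D[1][0]
    for pre in(-20,-25,-30):
        T=tool(-100.2,pre); pos=np.array([.5355,.2876,.027])-T@[0,0,.003]
        q,err=ik(p,S,pos,T,j); print('grasp',pre,q.round(2),round(err,4),pos.round(4))
    for yaw in(-120,-110,-100,-90,-80):
      for wy in(75,80,85):
        T=tool(yaw,wy)
        q,err=ik(p,S,np.array([.55,-.02,.17]),T,[.2,.5,.2,1.3,.9,-1.3]); print('tip',yaw,wy,q.round(2),round(err,4))
    for yaw in(-108.8,):
        T=tool(yaw,-25); q,err=ik(p,S,np.array([.5595,-.2938,.085]),T,[-.6,.4,.2,1.3,0,-1.3]);print('nest',q.round(2),err)
E
python3 plan.py
```

```text
[ 0.1749  0.5758  0.4055  0.0049  0.0836  0.2726 -0.0026  0.1092] [-0.  -0.1  0.   0.3  0.1 -0.1 -0.2 -0.1  0.1 -0.  -0.1  0. ]
grasp -20 [ 0.21  0.46 -0.36  0.62  0.32 -1.16] 0.0 [0.5353 0.2866 0.0298]
grasp -25 [ 0.17  0.45 -0.4   0.56  0.41 -1.19] 0.0 [0.5353 0.2864 0.0297]
grasp -30 [ 0.13  0.45 -0.44  0.5   0.5  -1.22] 0.0 [0.5352 0.2861 0.0296]
tip -120 75 [ 0.19  0.85  0.26  1.95 -0.87 -0.45] 0.1167
tip -120 80 [ 0.2   0.85  0.23  1.95 -0.9  -0.43] 0.1703
tip -120 85 [ 0.21  0.86  0.21  1.95 -0.94 -0.42] 0.2255
tip -110 75 [ 0.22  0.85  0.2   1.95 -0.96 -0.45] 0.0372
tip -110 80 [ 0.23  0.86  0.18  1.95 -1.   -0.42] 0.0912
tip -110 85 [ 0.24  0.86  0.15  1.95 -1.04 -0.4 ] 0.1483
tip -100 75 [ 0.25  0.82  0.1   1.85 -1.08 -0.52] 0.0
tip -100 80 [ 0.26  0.87  0.11  1.95 -1.11 -0.39] 0.0134
tip -100 85 [ 0.27  0.87  0.08  1.95 -1.15 -0.36] 0.074
tip -90 75 [ 0.28  0.73 -0.05  1.58 -1.19 -0.74] 0.0
tip -90 80 [ 0.29  0.8  -0.03  1.75 -1.24 -0.53] 0.0
tip -90 85 [ 0.29  0.88 -0.01  1.95 -1.27 -0.29] 0.0029
tip -80 75 [ 0.29  0.61 -0.25  1.13 -1.28 -1.14] 0.0
tip -80 80 [ 0.3   0.68 -0.22  1.3  -1.36 -0.94] 0.0
tip -80 85 [ 0.31  0.78 -0.16  1.61 -1.41 -0.58] 0.0
nest [-0.78  0.6   0.06  1.24  0.39 -2.07] 1.6653345369377348e-15
```

```bash
cat > go.py <<'E'
from h import *
from plan import *
def rel(T,pos):
    "rotation in tool axes then translation in the NEW tool axes"
    s=monitor.observe(); R0=R.from_euler('xyz',s['eef_rot']).as_matrix()
    rv=np.degrees(R.from_matrix(R0.T@T).as_rotvec()); tr=1e3*T.T@(np.array(pos)-s['tcp_pos'])
    print('t',s['time_s'],'gap',s['finger_gap'],'F',s['force'].round(1),'q',s['joint_positions'].round(2),'pos',s['tcp_pos'].round(4)); print(' rot',rv.round(2),'then move',tr.round(1))
E
python3 - <<'E'
from go import *
rel(dn(-100.2),[.5352,.2861,.15])
j=[.3,.68,-.22,1.3,-1.36,-.94]
for y in(-.03,-.04):
  for yaw in(-80,-75,-70):
    for wy in(-30,0,30,60,80):
        q,err=ik(p,S,np.array([.55,y,.15]),tool(yaw,wy),j if wy==80 else [0,.5,0,1,0,-1.3]); print(y,yaw,wy,q.round(2),round(err,4))
E
```

```text
[ 0.1749  0.5758  0.4055  0.0049  0.0836  0.2726 -0.0026  0.1092] [-0.  -0.1  0.   0.3  0.1 -0.1 -0.2 -0.1  0.1 -0.  -0.1  0. ]
t 5.4 gap 0.08523134674036413 F [-0.1 -0.4  1. ] q [ 0.96  0.17 -0.18  0.84 -0.23 -3.14] pos [0.3376 0.5185 0.253 ]
 rot [-25.12 -23.39 149.12] then move [ 193.7 -235.6  103. ]
-0.03 -80 -30 [-0.42  0.48 -0.02  1.38  0.43 -2.23] 0.0
-0.03 -80 0 [-0.21  0.32 -0.16  1.09  0.   -1.95] 0.0
-0.03 -80 30 [ 0.04  0.32 -0.27  0.91 -0.52 -1.73] 0.0
-0.03 -80 60 [ 0.23  0.48 -0.32  0.86 -1.04 -1.47] 0.0
-0.03 -80 80 [ 0.28  0.69 -0.25  1.19 -1.36 -1.  ] 0.0
-0.03 -75 -30 [-0.41  0.5   0.02  1.43  0.4  -2.31] 0.0
-0.03 -75 0 [-0.21  0.32 -0.16  1.09  0.   -2.04] 0.0
-0.03 -75 30 [ 0.03  0.3  -0.31  0.84 -0.51 -1.83] 0.0
-0.03 -75 60 [ 0.23  0.43 -0.41  0.67 -1.05 -1.64] 0.0
-0.03 -75 80 [ 0.29  0.6  -0.41  0.71 -1.39 -1.42] 0.0
-0.03 -70 -30 [-0.39  0.52  0.05  1.47  0.38 -2.39] 0.0
-0.03 -70 0 [-0.21  0.32 -0.16  1.09  0.   -2.13] 0.0
-0.03 -70 30 [ 0.03  0.27 -0.35  0.77 -0.49 -1.94] 0.0
-0.03 -70 60 [ 0.22  0.39 -0.5   0.47 -1.03 -1.82] 0.0
-0.03 -70 80 [ 0.29  0.53
[... 154 characters left out ...]
 0.02  0.32 -0.27  0.89 -0.52 -1.75] 0.0
-0.04 -80 60 [ 0.21  0.47 -0.33  0.83 -1.05 -1.51] 0.0
-0.04 -80 80 [ 0.27  0.67 -0.28  1.1  -1.37 -1.08] 0.0
-0.04 -75 -30 [-0.42  0.51  0.03  1.44  0.4  -2.33] 0.0
-0.04 -75 0 [-0.22  0.32 -0.16  1.09  0.   -2.06] 0.0
-0.04 -75 30 [ 0.02  0.29 -0.31  0.83 -0.51 -1.85] 0.0
-0.04 -75 60 [ 0.21  0.42 -0.42  0.63 -1.04 -1.68] 0.0
-0.04 -75 80 [ 0.27  0.58 -0.45  0.58 -1.4  -1.53] 0.0
-0.04 -70 -30 [-0.41  0.53  0.06  1.48  0.37 -2.4 ] 0.0
-0.04 -70 0 [-0.22  0.32 -0.16  1.09  0.   -2.14] 0.0
-0.04 -70 30 [ 0.01  0.27 -0.35  0.76 -0.49 -1.96] 0.0
-0.04 -70 60 [ 0.2   0.38 -0.51  0.43 -1.03 -1.86] 0.0
-0.04 -70 80 [ 0.27  0.53 -0.64 -0.03 -1.38 -2.01] 0.0
```

arm_command:
  rows:
    - [0,0,0,-1.675,-1.56,9.94,85]
    - [0,0,0,-1.675,-1.56,9.94,85]
    - [0,0,0,-1.675,-1.56,9.94,85]
    - [0,0,0,-1.675,-1.56,9.94,85]
    - [0,0,0,-1.675,-1.56,9.94,85]
    - [0,0,0,-1.675,-1.56,9.94,85]
    - [0,0,0,-1.675,-1.56,9.94,85]
    - [0,0,0,-1.675,-1.56,9.94,85]
    - [0,0,0,-1.675,-1.56,9.94,85]
    - [0,0,0,-1.675,-1.56,9.94,85]
    - [0,0,0,-1.675,-1.56,9.94,85]
    - [0,0,0,-1.675,-1.56,9.94,85]
    - [0,0,0,-1.675,-1.56,9.94,85]
    - [0,0,0,-1.675,-1.56,9.94,85]
    - [0,0,0,-1.675,-1.56,9.94,85]
    - [0,0,0,0,0,0,85]

```text
time_s: 7.4
tcp_pos: [0.3407, 0.5205, 0.2534]
eef_rot: [-3.141, -0.002, -1.749]
force: [0.2, -0.1, -0.1]
finger_gap: 0.0854
```

```bash
python3 - <<'E'
from go import *
rel(dn(-100.2),[.5352,.2861,.15])
E
```

```text
[ 0.1749  0.5758  0.4055  0.0049  0.0836  0.2726 -0.0026  0.1092] [-0.  -0.1  0.   0.3  0.1 -0.1 -0.2 -0.1  0.1 -0.  -0.1  0. ]
t 7.4 gap 0.08539151773680044 F [ 0.2 -0.1 -0.1] q [ 0.86  0.39  0.21  1.39 -0.   -0.54] pos [0.3407 0.5205 0.2534]
 rot [-0.01 -0.11  0.01] then move [ 196.2 -232.9  103.4]
```

arm_command:
  rows:
    - [32.7,-38.8,0,0,0,0,85]
    - [32.7,-38.8,0,0,0,0,85]
    - [32.7,-38.8,0,0,0,0,85]
    - [32.7,-38.8,0,0,0,0,85]
    - [32.7,-38.8,0,0,0,0,85]
    - [32.7,-38.9,0,0,0,0,85]
    - [0,0,35,0,0,0,85]
    - [0,0,35,0,0,0,85]
    - [0,0,33,0,0,0,85]
    - [0,0,0,0,-10,0,85]
    - [0,0,0,0,-10,0,85]
    - [0,0,0,0,-10,0,85]
    - [0,0,0,0,0,0,85]
    - [0,0,0,0,0,0,85]

```text
time_s: 9.15
tcp_pos: [0.5352, 0.2868, 0.1507]
eef_rot: [-3.14, 0.52, -1.744]
force: [0.5, -0.1, 0.6]
finger_gap: 0.085
```

```bash
python3 - <<'E'
from go import *
rel(tool(-100.2,-30),[.5352,.2861,.0296])
im,d,W=cloud('wrist')
P=W.reshape(-1,3); I=im.reshape(-1,3).astype(int)
m=(P[:,2]>.041)&(P[:,2]<.05)&(abs(P[:,0]-.535)<.06)&(abs(P[:,1]-.289)<.07)&(I.min(1)>110)
r=cv2.minAreaRect(P[m][:,:2].astype(np.float32)*1000);print(m.sum(),r)
E
```

```text
[ 0.1749  0.5758  0.4055  0.0049  0.0836  0.2726 -0.0026  0.1092] [-0.  -0.1  0.   0.3  0.1 -0.1 -0.2 -0.1  0.1 -0.  -0.1  0. ]
t 9.15 gap 0.08504311206052034 F [ 0.5 -0.1  0.6] q [ 0.13  0.28 -0.32  0.8   0.49 -1.22] pos [0.5352 0.2868 0.1507]
 rot [ 0.02 -0.21  0.22] then move [ 6.110e+01 -1.000e-01  1.046e+02]
2358 ((535.5723876953125, 287.30120849609375), (92.66957092285156, 50.24687194824219), 79.96916961669922)
```

arm_command:
  rows:
    - [15,0,26,0,0,0,85]
    - [15,0,26,0,0,0,85]
    - [15,0,26,0,0,0,85]
    - [10,0,17,0,0,0,85]
    - [6,0,9.5,0,0,0,85]
    - [0,0,0,0,0,0,85]
    - [0,0,0,0,0,0,45]
    - [0,0,0,0,0,0,40]
    - [0,0,0,0,0,0,40]
    - [0,0,0,0,0,0,40]
    - [0,0,0,0,0,0,40]
    - [0,0,0,0,0,0,40]
  grip_force: 60

```text
time_s: 10.7
tcp_pos: [0.5346, 0.2866, 0.0304]
eef_rot: [-3.139, 0.524, -1.745]
force: [-1.0, -0.1, 6.5]
finger_gap: 0.0493
```

```bash
python3 - <<'E'
from go import *
rel(tool(-76,-30),[.55,-.03,.15])
print(ry(0)@tool(-100.2,-30).T@np.array([0,0,130.]))
E
```

```text
[ 0.1749  0.5758  0.4055  0.0049  0.0836  0.2726 -0.0026  0.1092] [-0.  -0.1  0.   0.3  0.1 -0.1 -0.2 -0.1  0.1 -0.  -0.1  0. ]
t 10.7 gap 0.04932410205222179 F [-1.  -0.1  6.5] q [ 0.13  0.42 -0.48  0.49  0.5  -1.22] pos [0.5346 0.2866 0.0304]
 rot [-1.212e+01  1.000e-02 -2.074e+01] then move [ 209.4   61.7 -259. ]
[-6.50000000e+01  1.59204084e-14 -1.12583302e+02]
```

arm_command:
  rows:
    - [-10,0,-18,0,0,0,40]
    - [-15,0,-26,0,0,0,40]
    - [-15,0,-26,0,0,0,40]
    - [-20,0,-34,0,0,0,40]
    - [0,0,0,-4,0,-6.9,40]
    - [0,0,0,-4,0,-6.9,40]
    - [0,0,0,-4.1,0,-6.9,40]
    - [27,6,-15.5,0,0,0,40]
    - [38,8.8,-22,0,0,0,40]
    - [38,8.8,-22,0,0,0,40]
    - [38,8.8,-22,0,0,0,40]
    - [38,8.8,-22,0,0,0,40]
    - [38,8.8,-22,0,0,0,40]
    - [30,6.7,-17,0,0,0,40]
    - [22,5,-12.5,0,0,0,40]
    - [0,0,0,0,0,0,40]

```text
time_s: 12.7
tcp_pos: [0.5493, -0.0316, 0.1491]
eef_rot: [3.139, 0.523, -1.331]
force: [-0.1, -0.4, -2.2]
finger_gap: 0.0493
```

```bash
python3 - <<'E'
from go import *
rel(tool(-76,80),[.55,-.03,.15])
im,d,W=cloud('scene'); save('s2.png',im[100:300,150:400],3)
E
```

```text
[ 0.1749  0.5758  0.4055  0.0049  0.0836  0.2726 -0.0026  0.1092] [-0.  -0.1  0.   0.3  0.1 -0.1 -0.2 -0.1  0.1 -0.  -0.1  0. ]
t 12.7 gap 0.04928887158649609 F [-0.1 -0.4 -2.2] q [-0.41  0.48 -0.02  1.41  0.41 -2.29] pos [ 0.5493 -0.0316  0.1491]
 rot [  0.22 109.96  -0.13] then move [ 0.7 -1.  -1.5]
```

View pics/s2.png

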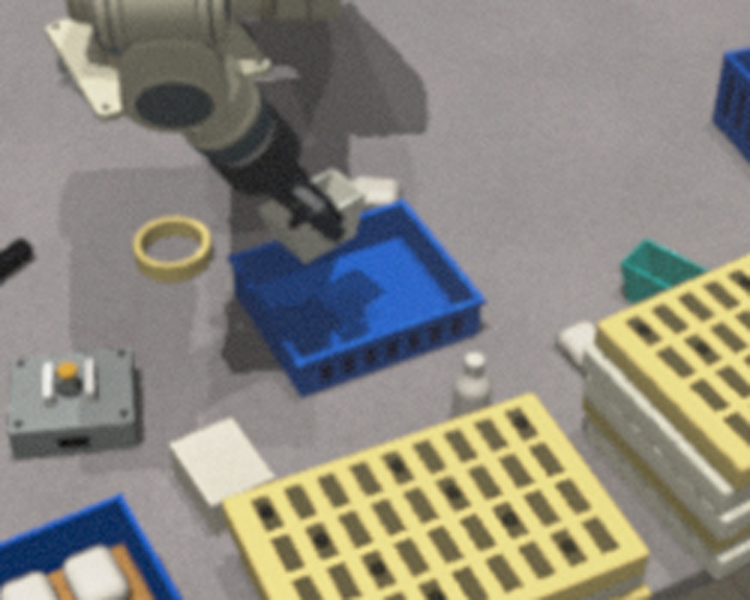

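The shell is held upright above the tray at (320,225) and the bystanders haven't moved. Next is the tip.

arm_command:
  rows:
    - [0,0,0,0,8,0,40]
    - [0,0,0,0,8.5,0,40]
    - [0,0,0,0,8.5,0,40]
    - [0,0,0,0,8.5,0,40]
    - [0,0,0,0,8.5,0,40]
    - [0,0,0,0,8.5,0,40]
    - [0,0,0,0,8.5,0,40]
    - [0,0,0,0,8.5,0,40]
    - [0,0,0,0,8.5,0,40]
    - [0,0,0,0,8.5,0,40]
    - [0,0,0,0,8.5,0,40]
    - [0,0,0,0,8.5,0,40]
    - [0,0,0,0,8.5,0,40]
    - [0,0,0,0,0,0,40]
    - [0,0,0,0,0,0,40]
    - [0,0,0,0,0,0,40]
    - [0,0,0,0,0,0,40]
    - [0,0,0,0,0,0,40]

```text
time_s: 15.0
tcp_pos: [0.5491, -0.0299, 0.1502]
eef_rot: [3.139, -1.396, -1.325]
force: [-0.1, 0.1, -0.8]
finger_gap: 0.0492
```

```bash
python3 - <<'E'
from go import *
rel(tool(-76,80),[.55,-.03,.15])
im,d,W=cloud('scene'); im2,_,_=cloud('top')
a=cv2.resize(im[100:250,200:360],(640,600)); 
cv2.imwrite('pics/s3.png',np.hstack([cv2.resize(im[120:240,220:320],(400,480)),cv2.resize(im2[135:235,185:290],(400,480))])[...,::-1])
E
```

```text
[ 0.1749  0.5758  0.4055  0.0049  0.0836  0.2726 -0.0026  0.1092] [-0.  -0.1  0.   0.3  0.1 -0.1 -0.2 -0.1  0.1 -0.  -0.1  0. ]
t 15.0 gap 0.04916444496542833 F [-0.1  0.1 -0.8] q [ 0.29  0.58 -0.43  0.81 -1.39 -1.32] pos [ 0.5491 -0.0299  0.1502]
 rot [0.07 0.   0.01] then move [-0.1 -0.9  0.3]
```

View pics/s3.png

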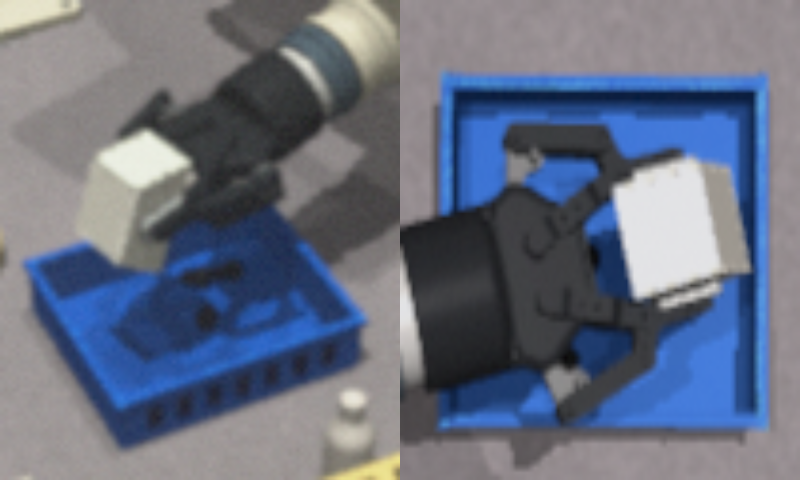

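arm_command:
  rows:
    - [0,0,0,0,-8,0,40]
    - [0,0,0,0,-8.5,0,40]
    - [0,0,0,0,-8.5,0,40]
    - [0,0,0,0,-8.5,0,40]
    - [0,0,0,0,-8.5,0,40]
    - [0,0,0,0,-8.5,0,40]
    - [0,0,0,0,-8.5,0,40]
    - [0,0,0,0,-8.5,0,40]
    - [0,0,0,0,-8.5,0,40]
    - [0,0,0,0,-8.5,0,40]
    - [0,0,0,0,-8.5,0,40]
    - [0,0,0,0,-8.5,0,40]
    - [0,0,0,0,-8.5,0,40]
    - [0,0,0,0,0,0,40]
    - [0,0,0,0,0,0,40]

```text
time_s: 16.98
tcp_pos: [0.549, -0.0298, 0.1494]
eef_rot: [3.139, 0.521, -1.328]
force: [1.1, -0.8, -0.7]
finger_gap: 0.0497
```

```bash
python3 - <<'E'
from go import *
rel(tool(-108.75,-30),[.5595,-.2938,.15])
im,d,W=cloud('scene'); im2,_,_=cloud('top')
cv2.imwrite('pics/s4.png',np.hstack([cv2.resize(im[120:240,220:320],(400,480)),cv2.resize(im2[135:235,185:290],(400,480))])[...,::-1])
E
```

```text
[ 0.1749  0.5758  0.4055  0.0049  0.0836  0.2726 -0.0026  0.1092] [-0.  -0.1  0.   0.3  0.1 -0.1 -0.2 -0.1  0.1 -0.  -0.1  0. ]
t 16.975 gap 0.04968493679499002 F [ 1.1 -0.8 -0.7] q [-0.41  0.48 -0.02  1.41  0.4  -2.29] pos [ 0.549  -0.0298  0.1494]
 rot [16.42 -0.2  28.29] then move [ 213.2  -94.8 -123.9]
```

View pics/s4.png

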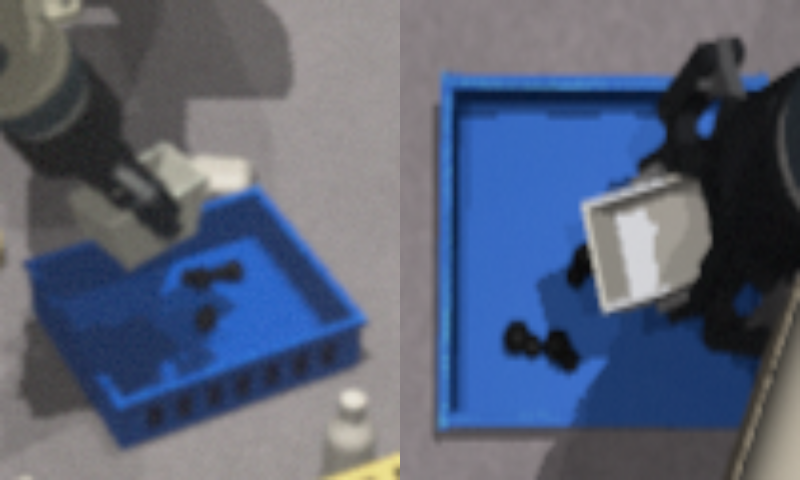

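All three buds lie in the tray, at (520,340), (562,350) and (580,265) in the right half of the picture. The shell is empty and upright. Next I go over the nest.

arm_command:
  rows:
    - [0,0,0,4.1,0,7.1,40]
    - [0,0,0,4.1,0,7.1,40]
    - [0,0,0,4.1,0,7.1,40]
    - [0,0,0,4.1,-0.2,7,40]
    - [21,-9.5,-12.4,0,0,0,40]
    - [32,-14.2,-18.6,0,0,0,40]
    - [32,-14.2,-18.6,0,0,0,40]
    - [32,-14.2,-18.6,0,0,0,40]
    - [32,-14.2,-18.6,0,0,0,40]
    - [32,-14.2,-18.6,0,0,0,40]
    - [20,-9,-11.6,0,0,0,40]
    - [12,-5.3,-7,0,0,0,40]
    - [0,0,0,0,0,0,40]
    - [0,0,0,0,0,0,40]

```text
time_s: 18.82
tcp_pos: [0.5597, -0.2924, 0.1502]
eef_rot: [3.141, 0.526, -1.897]
force: [-0.2, 0.4, -1.8]
finger_gap: 0.0495
```

```bash
python3 - <<'E'
from go import *
rel(tool(-108.75,-30),[.5595,-.2938,.15])
for n in('top','scene'):
    im,d,W=cloud(n); np.savez('/tmp/n_'+n,im=im,W=W)
    P=W.reshape(-1,3); I=im.reshape(-1,3).astype(int)
    m=(abs(P[:,0]-.5595)<.07)&(abs(P[:,1]+.2938)<.075)&(P[:,2]>.1)&(I.min(1)>115)&(I.max(1)-I.min(1)<30)
    print(n,m.sum(),P[m].min(0).round(4),P[m].max(0).round(4))
    m2=m&(P[:,2]>.158)&(P[:,2]<.178)
    if m2.sum()>10:
        q=P[m2];r=cv2.minAreaRect(q[:,:2].astype(np.float32)*1000);print(r)
s=np.load('/tmp/n_scene.npz')['im'];t=np.load('/tmp/n_top.npz')['im']
cv2.imwrite('pics/s5.png',np.hstack([cv2.resize(s[160:260,130:230],(400,400)),cv2.resize(t[130:230,315:415],(400,400))])[...,::-1])
E
```

```text
[ 0.1749  0.5758  0.4055  0.0049  0.0836  0.2726 -0.0026  0.1092] [-0.  -0.1  0.   0.3  0.1 -0.1 -0.2 -0.1  0.1 -0.  -0.1  0. ]
t 18.825 gap 0.0494926608757667 F [-0.2  0.4 -1.8] q [-0.81  0.57  0.14  1.41  0.46 -2.12] pos [ 0.5597 -0.2924  0.1502]
 rot [0.05 0.12 0.03] then move [ 1.3 -0.2 -0.6]
top 714 [ 0.5169 -0.3687  0.1198] [ 0.6034 -0.2404  0.351 ]
((575.3757934570312, -276.37872314453125), (55.94981384277344, 76.30696868896484), 70.0410385131836)
scene 631 [ 0.4896 -0.3688  0.1235] [ 0.6034 -0.2435  0.5771]
((568.7843627929688, -273.85784912109375), (54.27211380004883, 55.4284553527832), 68.53800964355469)
```

View pics/s5.png

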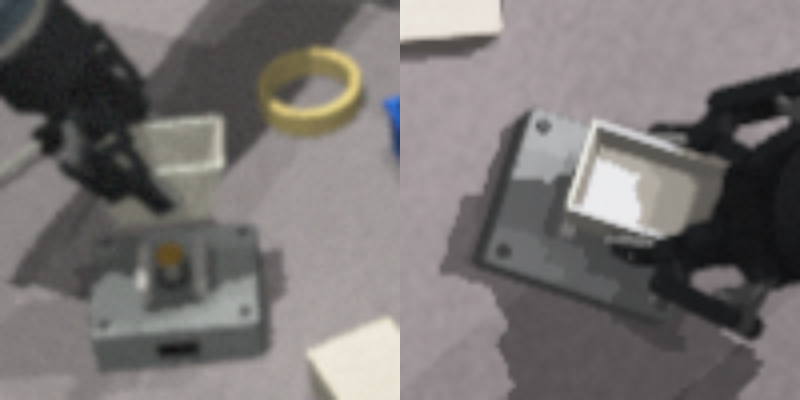

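```bash
python3 - <<'E'
from h import *
a=np.radians(71.25);u=np.array([np.cos(a),np.sin(a)]);v=np.array([-u[1],u[0]])
for n in('top','scene'):
    z=np.load(f'/tmp/n_{n}.npz');im,W=z['im'],z['W'];P=W.reshape(-1,3);I=im.reshape(-1,3).astype(int)
    X=(P[:,:2]-[.5595,-.2938])@np.c_[u,v]*1e3
    white=(I.min(1)>105)&(I.max(1)-I.min(1)<30)
    rim=white&(X[:,0]>0)&(X[:,0]<60)&(abs(X[:,1])<32)&(P[:,2]>.160)&(P[:,2]<.172)
    q=X[rim];print(n,rim.sum(),'x pct',np.percentile(q[:,0],[2,50,98]).round(1),'y pct',np.percentile(q[:,1],[2,98]).round(1),'zmed',np.median(P[rim,2]).round(4))
    fl=white&(abs(X[:,0])<28)&(abs(X[:,1])<20)&(P[:,2]>.115)&(P[:,2]<.135)
    if fl.sum()>20:
        A=np.c_[X[fl],np.ones(fl.sum())];c=np.linalg.lstsq(A,P[fl,2]*1e3,rcond=None)[0];print('floor',fl.sum(),c.round(3))
E
```

```text
top 121 x pct [ 2.  35.  49.3] y pct [-28.7  29.6] zmed 0.1665
floor 376 [ 2.00000e-03 -1.20000e-02  1.24176e+02]
scene 96 x pct [ 1.9 28.9 48.4] y pct [-30.3  24.1] zmed 0.1647
```

arm_command:
  rows:
    - [1.7,0,-1,0,0,0,40]
    - [6,0,10.4,0,0,0,40]
    - [6,0,10.4,0,0,0,40]
    - [6,0,10.4,0,0,0,40]
    - [4,0,6.9,0,0,0,40]
    - [2.5,0,4.3,0,0,0,40]
    - [1,0,1.7,0,0,0,40]
    - [0,0,0,0,0,0,40]
    - [0,0,0,0,0,0,40]
  grip_force: 90

```text
time_s: 20.05
tcp_pos: [0.5592, -0.2955, 0.0993]
eef_rot: [-3.142, 0.526, -1.898]
force: [-0.4, -0.8, -1.3]
finger_gap: 0.0489
```

```bash
python3 - <<'E'
from go import *
rel(tool(-108.75,-30),[.5588,-.2957,.085])
for n in('top','scene'):
    im,d,W=cloud(n); np.savez('/tmp/n_'+n,im=im,W=W)
a=np.radians(71.25);u=np.array([np.cos(a),np.sin(a)]);v=np.array([-u[1],u[0]])
z0=monitor.observe()['tcp_pos'][2]-.0302
for n in('top','scene'):
    z=np.load(f'/tmp/n_{n}.npz');im,W=z['im'],z['W'];P=W.reshape(-1,3);I=im.reshape(-1,3).astype(int)
    X=(P[:,:2]-[.5595,-.2938])@np.c_[u,v]*1e3
    white=(I.min(1)>105)&(I.max(1)-I.min(1)<30)
    rim=white&(X[:,0]>25)&(X[:,0]<60)&(abs(X[:,1])<32)&(abs(P[:,2]-z0-.046)<.006)
    q=X[rim];print(n,rim.sum(),'x pct',np.percentile(q[:,0],[2,50,98]).round(1),'y pct',np.percentile(q[:,1],[2,98]).round(1))
    fl=white&(abs(X[:,0])<28)&(abs(X[:,1])<20)&(abs(P[:,2]-z0-.004)<.01)
    if fl.sum()>20:
        A=np.c_[X[fl],np.ones(fl.sum())];c=np.linalg.lstsq(A,P[fl,2]*1e3,rcond=None)[0];print('floor',fl.sum(),c.round(3))
E
```

```text
[ 0.1749  0.5758  0.4055  0.0049  0.0836  0.2726 -0.0026  0.1092] [-0.  -0.1  0.   0.3  0.1 -0.1 -0.2 -0.1  0.1 -0.  -0.1  0. ]
t 20.05 gap 0.04885071725397864 F [-0.4 -0.8 -1.3] q [-0.82  0.6   0.07  1.31  0.46 -2.12] pos [ 0.5592 -0.2955  0.0993]
 rot [-0.    0.11  0.  ] then move [ 7.4  0.3 12.2]
top 65 x pct [27.  43.4 46.6] y pct [-24.   25.7]
floor 350 [8.0000e-03 2.0000e-03 7.3353e+01]
scene 48 x pct [25.5 41.7 45.1] y pct [-29.6  23.5]
floor 23 [-8.2000e-02 -2.4400e-01  8.2595e+01]
```

arm_command:
  rows:
    - [0.75,0,1.3,0,0,0,40]
    - [0.75,0,1.3,0,0,0,40]
    - [0.75,0,1.3,0,0,0,40]
    - [0.75,0,1.3,0,0,0,40]
    - [0.75,0,1.3,0,0,0,40]
    - [0.75,0,1.3,0,0,0,40]
    - [0.75,0,1.3,0,0,0,40]
    - [0.75,0,1.3,0,0,0,40]
    - [0,0,0,0,0,0,40]
    - [0,0,0,0,0,0,40]

```text
time_s: 21.4
tcp_pos: [0.5591, -0.2954, 0.0872]
eef_rot: [3.142, 0.526, -1.898]
force: [-1.5, -1.0, 6.5]
finger_gap: 0.049
```

arm_command:
  rows:
    - [0.25,0,0.43,0,0,0,40]
    - [0.25,0,0.43,0,0,0,40]
    - [0.25,0,0.43,0,0,0,40]
    - [0,0,0,0,0,0,40]
    - [0,0,0,0,0,0,40]

```text
time_s: 22.02
tcp_pos: [0.5591, -0.2954, 0.0858]
eef_rot: [-3.142, 0.526, -1.898]
force: [-1.5, -1.2, 6.9]
finger_gap: 0.0491
```

arm_command:
  rows:
    - [0.25,0,0.43,0,0,0,40]
    - [0,0,0,0,0,0,40]
    - [0,0,0,0,0,0,40]

```text
time_s: 22.4
tcp_pos: [0.5591, -0.2954, 0.0853]
eef_rot: [-3.142, 0.526, -1.898]
force: [-2.3, -0.8, 8.2]
finger_gap: 0.0493
```

arm_command:
  rows:
    - [0.25,0,0.43,0,0,0,40]
    - [0,0,0,0,0,0,40]
    - [0,0,0,0,0,0,40]

```text
time_s: 22.78
tcp_pos: [0.5591, -0.2954, 0.0852]
eef_rot: [-3.141, 0.526, -1.898]
force: [-2.8, -0.4, 10.6]
finger_gap: 0.0491
```

arm_command:
  rows:
    - [0.25,0,0.43,0,0,0,40]
    - [0,0,0,0,0,0,40]
    - [0,0,0,0,0,0,40]

```text
time_s: 23.15
tcp_pos: [0.5592, -0.2954, 0.0853]
eef_rot: [-3.141, 0.526, -1.898]
force: [-3.8, 0.6, 14.4]
finger_gap: 0.049
```

arm_command:
  rows:
    - [0.25,0,0.43,0,0,0,40]
    - [0,0,0,0,0,0,40]
    - [0,0,0,0,0,0,40]

```text
time_s: 23.52
tcp_pos: [0.5592, -0.2954, 0.0852]
eef_rot: [-3.14, 0.526, -1.898]
force: [-4.9, -0.5, 18.4]
finger_gap: 0.049
```

arm_command:
  rows:
    - [0.25,0,0.43,0,0,0,40]
    - [0.25,0,0.43,0,0,0,40]
    - [0,0,0,0,0,0,40]
    - [0,0,0,0,0,0,40]
    - [0,0,0,0,0,0,40]
    - [0,0,0,0,0,0,40]

```text
time_s: 24.28
tcp_pos: [0.5591, -0.2953, 0.0852]
eef_rot: [-3.14, 0.526, -1.898]
force: [-8.0, -0.3, 25.7]
finger_gap: 0.0489
```

```bash
python3 - <<'E'
from h import *
a=np.radians(71.25);u=np.array([np.cos(a),np.sin(a)]);v=np.array([-u[1],u[0]])
s=monitor.observe();z0=.055;print(s['force'],s['tcp_pos'],s['finger_gap'])
im,d,W=cloud('top');sc,_,_=cloud('scene')
P=W.reshape(-1,3);I=im.reshape(-1,3).astype(int)
X=(P[:,:2]-[.5595,-.2938])@np.c_[u,v]*1e3
white=(I.min(1)>105)&(I.max(1)-I.min(1)<30)
rim=white&(X[:,0]>25)&(X[:,0]<60)&(abs(X[:,1])<32)&(abs(P[:,2]-z0-.046)<.006)
q=X[rim];print(rim.sum(),'x',np.percentile(q[:,0],[2,50,98]).round(1),'y',np.percentile(q[:,1],[2,98]).round(1))
fl=white&(abs(X[:,0])<28)&(abs(X[:,1])<20)&(abs(P[:,2]-z0-.004)<.01)
A=np.c_[X[fl],np.ones(fl.sum())];print('floor',fl.sum(),np.linalg.lstsq(A,P[fl,2]*1e3,rcond=None)[0].round(3))
cv2.imwrite('pics/end.png',np.hstack([cv2.resize(sc[130:260,100:300],(400,300)),cv2.resize(im[130:260,180:420],(400,300))])[...,::-1])
E
```

```text
[-7.99450716 -0.30292016 25.65938054] [ 0.55914205 -0.29534588  0.08517413] 0.04891553816340037
65 x [25.7 43.4 46.3] y [-24.1  25.4]
floor 344 [-2.0000e-03 -2.0000e-03  5.9277e+01]
```

View pics/end.png

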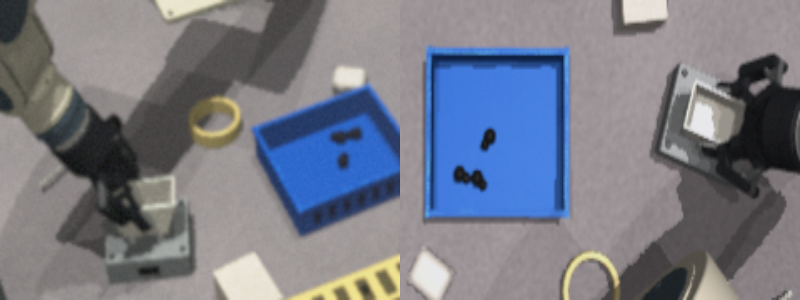

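The final pictures show the shell flat and centred on the nest, at (712,108) in the right half. The three buds are in the tray and the bystanders are in place. I'm handing in the job.

```bash
python3 -c "
from bench import env,monitor
print(env.finish_job()); s=monitor.observe(); print(s['time_s'],s['force'],s['tcp_pos'])"
```

```text
the job is handed in; nothing more can be done
None
the job is handed in; nothing more can be done
```

The job is handed in at about 24 s on the robot's clock. The three earbud bodies are in the tray, and the shell is still gripped and pressed down on the nest's stop rails.

I gripped the shell by its flat sides with the tool leaned 30°, tipped it 110° over the tray, turned it upright, and pressed it onto the nest in steps of 0.5 mm near the rails.

**Last checks before handing in:**
- **Buds:** the last top view shows all three in the tray, which stands upright.
- **Seating:** the shell's floor is level to within about 0.002 rad, and its underside measures about 55.3 mm against the rails' 55 mm.
- **Position:** the visible end of the rim is within about 1 mm of where it should be. The tool's yaw matches the nest's x axis.
- **Force:** the tool reads 25.7 N upward. Allowing for the spring, that leaves roughly 17 to 18 N on the rails. This is an estimate from the wrist reading, as the rail force itself can't be read.
- **Bystanders:** those visible in the last pictures look unmoved, but I didn't re-measure them.

One move went wrong early on: I turned the tool the wrong way, and the last joint ran into its end of range in free air. I turned back, and nothing was touched. No check failed afterwards. The hand-in reports no verdict.

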